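Eject a board carrier and hold it out at its service mark

ROBOT

A 6-joint arm with a two-finger parallel gripper is mounted at the origin on a cart in front of the work surface, level with it; the furniture and walls round the work are solid. World frame = base frame: x ahead of the robot, y to its left, z up, the work surface at z = 0. Lengths are in m, angles in degrees, forces in N, time in s.
With the tool pointing down it reaches from about 0.375 to 0.9 m from the base axis. Payload 3.1 kg.
Tool frame: the origin (TCP) lies on the centre line of the jaws, within the pads' length; the fingertips stand 25 mm ahead of it and the grasp point (between the pads) lies 6 mm ahead of it; y points along the fingers, x is the direction in which the jaws open and shut, and the axes are right-handed (so a half turn about y gives the same grasp; the last joint's range is limited). The gripper opens to 87 mm and grips with 3 to 60 N. Pads are 19 mm wide; open, the fingers measure 117 mm over their backs; the gripper's body (75 mm by 190 mm) begins 51 mm behind the grasp point.
Start: joints at [66.32, 30.224, 82.088, -0, 67.689, -10.227], TCP at [0.145, 0.608, 0.248] pointing down, gripper open.
Joint ranges: [-176.69, 176.69], [-43.24, 126.21], [12.49, 139.97], [-82, 262], [0, 151.66], [-163.58, 163.58]. Speed limits (degrees/s): [159.86, 159.86, 180, 180, 180, 180].

INTERFACE

Orientations are given as a 3x3 rotation matrix whose columns are the frame's x, y, z axes.
In Python, from rig import * gives the robot as it stands.
- The arm moves only by the tool play_rows, never from a script. Its argument "commands" is a list of rows, each a list of 2 entries, a list of its own where there are three numbers: the shift along the world's x, y, z in m, then the turn, a rotation vector about the world's x, y, z in rad. A call has 1 to 10 rows; each row is the pose to reach, as a shift and turn from the pose commanded when the call began; what a row does not reach only later rows make up. A row lasts 1/8 s, in which the tool goes at most 62.5 mm and 10.7 degrees, less where a joint would pass 70% of its speed; a pose out of reach is approached as far as the arm can. A call with a gripper value outside its range is refused whole. "gripper" is the finger opening in m, from 0 to 0.087, set as the call begins (left out, the last holds). The fingers move at their own pace and stop on an object; the grip force is fixed at half the most. Time passes only in rows, so rows that repeat a pose let the fingers close. It gives the time, the measured TCP pose, the force and the opening at its end, in the units of the state.
- read_state(): the state, without advancing time (a new reading comes with each control period).
- capture(name): name is "side" or "top" or "wrist"; returns a dict with "frame" (480x640x3 uint8, red, green, blue), "depth" (480x640 float32, m along the optical axis (not along the pixel's ray), 0 where there is no reading), "mtx" (3x3 intrinsics, pixels), "cam_to_world" (4x4, takes a point from camera to world coordinates); the wrist camera has in their place "hand_eye" (4x4, takes a point from camera to tool coordinates, whose origin is the TCP and whose axes are the tool frame's). Camera axes: x right, y down, z forward; pixel columns grow to the right and rows downward; lengths in m; the calibration is good to about 2 mm. The wrist camera is an equidistant fisheye: a pixel r from the principal point sees the ray r / f radians off the axis. A picture is of the moment at which its call begins: read the wrist's pose just before it.
- hand_in(): hands the job in, once; it reports no verdict.
The state is a dict: "time_s": time; "joint_positions": joint angles; "qvel": joint speeds; "tau": joint torques, N m; "position": TCP position; "tcp_rot": TCP orientation; "force": force on the tool from outside, world axes, zero at the start; "moment": the same for the moment, N m; "opening": opening from 0.0 (shut) to 1.0 (fully open).
Only numpy, scipy, OpenCV 4.12 (cv2) and the standard library are available. Lean on these libraries where they do the work, as an engineer would, in place of code of your own. Each camera call takes 0.05 s, during which the arm holds its last target. There are 200 camera calls.

TASK

Press the ejector pedal of the test dock down to its stop and let it come up again, then grip the nose of the board carrier that it has pushed out and slide the carrier outward along the bed, without lifting it off, until its red line is level with the front edge of the bed. More than half of it then hangs over the edge, so finish while still holding it there, level, for the probing from below. Touch only the bare carrier, not the circuit boards on it, and leave the other things on the desk alone.

Things in the scene. Friction and masses are not known exactly. Their poses are not given: they have to be found in the camera images.
- dock_lip (a point): Middle of the front edge of the test dock's bed, on its top face, 70 mm above the desk. The fixed dock is grey, 286 x 100 mm, with a dark steel bed and along it two guide cheeks (14.5 mm high, 55 mm apart) that end at this edge, each with a red tick on top. x: along the bed to the rear (the carrier slides out along -x), y: across, z: up. In front of the edge is only the desk.
- carrier: Loose aluminium board carrier, 190 x 52 x 14 mm, about 0.35 kg, on the bed between the cheeks. Origin: centre of its underside; x to its rear, y across, z up. Docked, its front end is flush with the bed's front edge and its sides cannot be reached. The front 36 mm is a bare solid nose, to be gripped across its 52 mm width. It balances about 83 mm behind its front end.
- carrier_nose (a point): Point in the carrier's nose where it is gripped: 18 mm behind the front end, mid-width, half-way up (7 mm above the underside). Axes as the carrier's.
- service_line (a point): Centre of the red line across the top of the carrier (the service mark), 118 mm behind the front end, 14 mm above the underside. Axes as the carrier's. At the service position it lies right above the front edge of the bed, so this point is then 14 mm above point dock_lip.
- board: The circuit boards with their components, fixed on the carrier between nose and rear; must not be touched. Origin as the carrier's. The highest parts stand 28 mm above the carrier's underside, the first part begins 40 mm behind the carrier's front end.
- pedal_pad (a point): Middle of the black ribbed rubber pad (42 x 44 mm) on the ejector pedal at the rear of the dock, on the pad's top; z is the dock's up and turns with the pedal. 78 mm behind the pivot; at rest the pad slopes up towards the rear by 0.36 rad, at the stop down by as much.
- pedal_pivot (a point): Centre of the pedal's hinge pin, which runs across the dock (dock y), 64 mm above the bed.
- eject_pedal (a joint): Ejector pedal angle, rad: 0 at rest (up), 0.72 at its stop (pad pressed down about 55 mm). A return spring lifts it again; pushing the pad takes about 3 N at first and 9 N at the stop. Pressed, its lower arm pushes the carrier about 38 mm out of the dock.
- meter: Bystander lying on the desk, to be left alone: grey hand-held meter, 66 x 190 x 52 mm; origin: centre of its underside.
- probe_black: Bystander lying on the desk, to be left alone: black insulated test clip, 10 x 53 x 10 mm; origin: centre of its underside.
- probe_red: Bystander lying on the desk, to be left alone: red insulated test clip, 10 x 53 x 10 mm; origin: centre of its underside.
- screwdriver: Bystander lying on the desk, to be left alone: yellow screwdriver, 28 x 202 x 28 mm; origin: centre of its underside.
- cutters: Bystander lying on the desk, to be left alone: red-handled pliers, 40 x 116 x 11 mm; origin: centre of its underside.
- spool: Bystander lying on the desk, to be left alone: reel of solder, 60 mm across, 62 mm high; origin: centre of its underside.
- pliers: Bystander lying on the desk, to be left alone: blue long-nose pliers, 40 x 116 x 11 mm; origin: centre of its underside.

How it is judged (in metres and radians):
On the way, in this order (a step that is already met when the one before it is completed fails the run):
1. the ejector pedal is pressed down to its stop and the carrier has been pushed out (value of joint eject_pedal above 0.65 rad and x of service_line in the frame of dock_lip below 0.088 m), for 0.1 s.
2. the pedal is up again and the fingers hold the carrier by its nose, its red line level with the front edge of the bed (x of service_line in the frame of dock_lip between -0.006 and 0.006 m and contact force between the fingers and carrier above 2 N and value of joint eject_pedal below 0.1 rad and distance between the grasp point and carrier_nose below 0.045 m), for 0.2 s.
At the end, for the whole second after the job is handed in: The robot still holds the carrier by its nose (grasp point within 45 mm of the nose point, fingers press on it with over 2 N), its red line is within 6 mm of the front edge of the bed, it rests level on the bed (line 8 to 22 mm above the bed, tilt under 0.06 rad) and still, and the pedal is up (all of step 2 and z of service_line in the frame of dock_lip between 0.008 and 0.022 m and angle between service_line's own z axis and vertical below 0.06 rad and linear speed of carrier below 0.02 m/s); the arm keeps its last pose, push and grip.
It fails at once if the carrier tips (more than 0.2 rad) (angle between service_line's own z axis and vertical above 0.2 rad).
It fails at once if the carrier is lifted off the bed (more than 15 mm) (z of service_line in the frame of dock_lip above 0.029 m).
It fails at once if the fingers touch the circuit boards (over 1 N) (contact force between the fingers and board above 1 N).
It fails at once if a bystander is moved more than 30 mm (distance of any of meter, probe_black, probe_red, screwdriver, cutters, spool, pliers from where it was at the start of the episode above 0.03 m).
It also fails if it takes over 45 s, if anything falls off the work surface, if the arm or the gripper's body presses on something with over 40 N, if the wrist force passes 120 N, or if a joint passes its speed limit or range.

## Working session

There is one attempt and no reset: what is moved stays moved. The work goes in short steps, Python scripts to look and compute and a tool call to move; the robot and the scene stay as the last step left them, time stands still between calls to the robot, and variables do not carry over. Pictures are saved under pics/ and viewed, about 8 in all and at most 12, crops included, and the job is handed in when it is done.

Besides the shell and the picture viewer there is one more tool, called after "Call:" as name([rows], argument=value, ...), one row to a line, values as JSON. play_rows: Moves the arm, as the interface text tells. Its arguments: {"type":"object","properties":{"commands":{"type":"array"},"gripper":{"type":"number"}},"required":["commands"]}

```bash
mkdir -p pics
cat > h.py <<'E'
from rig import *
import numpy as np, cv2, pickle
def grab(n,tag):
    s=read_state(); c=capture(n); c['state']=s
    pickle.dump(c,open(f'{tag}.pkl','wb')); cv2.imwrite(f'pics/{tag}.png',c['frame'][:,:,::-1]); return c
def world(c,u,v):
    d=float(np.median(c['depth'][v-1:v+2,u-1:u+2])); K=c['mtx']
    p=np.array([(u-K[0,2])/K[0,0]*d,(v-K[1,2])/K[1,1]*d,d,1]); return (c['cam_to_world']@p)[:3]
def ray(c,u,v):
    K=c['mtx']; r=c['cam_to_world'][:3,:3]@np.array([(u-K[0,2])/K[0,0],(v-K[1,2])/K[1,1],1]); return c['cam_to_world'][:3,3],r
def plane(c,u,v,z):
    o,r=ray(c,u,v); return o+r*(z-o[2])/r[2]
E
python3 - <<'E'
from h import *
s=read_state(); print({k:np.round(v,3) for k,v in s.items()})
for n in('top','side'):
    c=grab(n,n+'0'); print(n,c['mtx'],np.round(c['cam_to_world'],3))
E
```

```text
{'time_s': np.float64(0.0), 'joint_positions': array([ 6.6323e+01,  3.0279e+01,  8.2158e+01,  1.0000e-03,  6.7691e+01,
       -1.0226e+01]), 'qvel': array([-0.017,  0.025, -0.077, -0.036,  0.034,  0.062]), 'tau': array([-2.0000e-03, -4.4003e+01, -1.7659e+01,  6.3000e-02,  5.8000e-02,
       -0.0000e+00]), 'position': array([0.145, 0.607, 0.247]), 'tcp_rot': array([[ 0.233, -0.001, -0.973],
       [ 0.973, -0.002,  0.233],
       [-0.002, -1.   ,  0.   ]]), 'force': array([ 0.393, -0.682, -0.116]), 'moment': array([ 0.006,  0.023, -0.067]), 'opening': np.float64(0.997)}
top [[554.09118459   0.         321.01961349]
 [  0.         554.09118459 239.09954604]
 [  0.           0.           1.        ]] [[-0.006 -0.989  0.148  0.42 ]
 [-1.     0.007  0.009 -0.223]
 [-0.01  -0.148 -0.989  1.231]
 [ 0.     0.     0.     1.   ]]
side [[434.9071191    0.         320.4892336 ]
 [  0.         434.9071191  232.78396483]
 [  0.           0.           1.        ]] [[-0.862 -0.379  0.337  0.295]
 [-0.507  0.617 -0.601  0.387]
 [ 0.02  -0.689 -0.724  0.819]
 [ 0.     0.     0.     1.   ]]
```

View pics/top0.png

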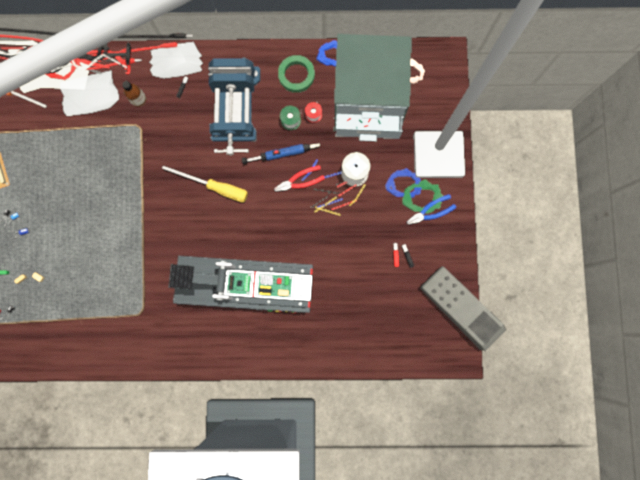

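View pics/side0.png

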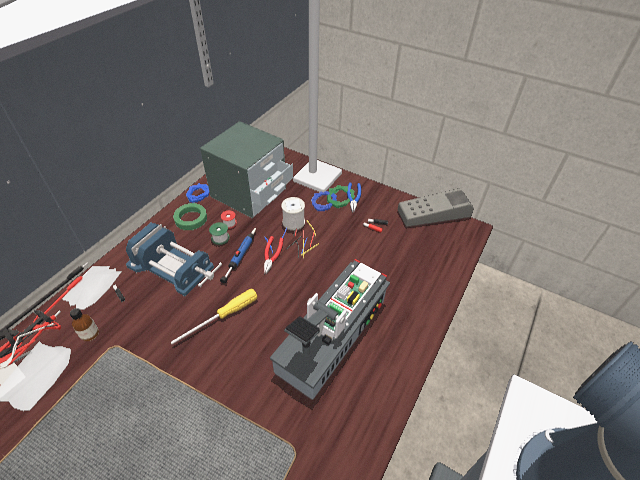

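Top view: the dock spans about u 172–312, v 257–312. The carrier nose is at the right end (u≈310), pointing to −y world. The pedal pad (black) is at about (182,276). In the side view the pad is at about (300,330) and the nose at about (368,275). I'll zoom in on both.

Run:
```python
from h import *
a=cv2.imread('pics/top0.png')[250:320,165:320]; b=cv2.imread('pics/side0.png')[250:410,265:400]
a=cv2.resize(a,None,fx=5,fy=5,interpolation=cv2.INTER_CUBIC); b=cv2.resize(b,None,fx=3.5,fy=3.5,interpolation=cv2.INTER_CUBIC)
cv2.imwrite('pics/za.png',a);cv2.imwrite('pics/zb.png',b)
c=pickle.load(open('top0.pkl','rb')); s=pickle.load(open('side0.pkl','rb'))
for n,k,pts in(('top',c,[(180,277),(185,277),(188,277),(205,262),(240,262),(240,306),(300,272),(300,285),(300,300),(309,285),(318,285),(224,283),(268,270),(280,307)]),('side',s,[(300,330),(310,303),(367,275),(300,370),(385,292)])):
    for p in pts: print(n,p,np.round(world(k,*p),4))
```

```text
top (180, 277) [0.5072 0.0579 0.1701]
top (185, 277) [0.5073 0.0488 0.1681]
top (188, 277) [0.5075 0.0436 0.1656]
top (205, 262) [0.5466 0.032  0.0724]
top (240, 262) [ 0.5463 -0.0415  0.07  ]
top (240, 306) [ 0.4541 -0.0431  0.0713]
top (300, 272) [ 0.5229 -0.1688  0.0855]
top (300, 285) [ 0.496  -0.1688  0.0854]
top (300, 300) [ 0.4653 -0.1687  0.0831]
top (309, 285) [ 0.496  -0.1873  0.0836]
top (318, 285) [ 0.5013 -0.2047  0.0014]
top (224, 283) [ 0.4974 -0.0213  0.139 ]
top (268, 270) [ 0.5277 -0.1022  0.0839]
top (280, 307) [ 0.4515 -0.1264  0.0704]
side (300, 330) [0.5097 0.0654 0.1753]
side (310, 303) [ 0.5354 -0.009   0.1424]
side (367, 275) [ 0.4888 -0.1665  0.0856]
side (300, 370) [0.4999 0.0836 0.0715]
side (385, 292) [ 0.4451 -0.1757  0.0448]
```

View pics/za.png

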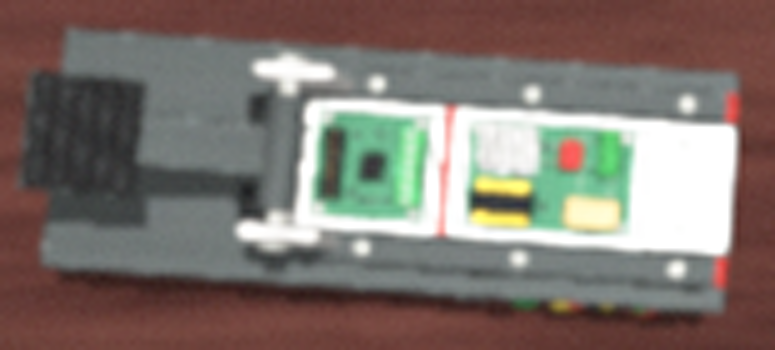

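View pics/zb.png

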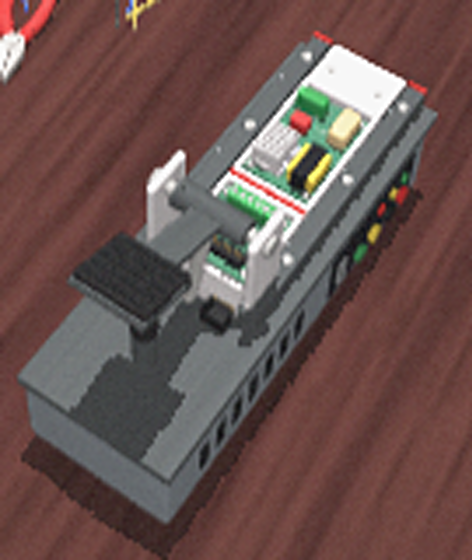

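Zoomed crops (top crop: scale 5, origin (165,250)): red ticks at about (733,107) and (720,272), nose corners at (738,127) and (730,253), red service line at x≈447, pedal pad at 20–143 × 72–190, pivot pin at x≈283. Next I'll measure the dock axes and these points.

Run:
```python
from h import *
c=pickle.load(open('top0.pkl','rb')); s=pickle.load(open('side0.pkl','rb'))
f=lambda x,y:(165+x/5-.4,250+y/5-.4)
P=lambda x,y,z:plane(c,*f(x,y),z)
fl,fr=P(740,72,.07),P(722,310,.07); rl,rr=P(66,30,.07),P(42,266,.07)
print('deck',*[np.round(q[:2],4) for q in(fl,fr,rl,rr)],'len',np.linalg.norm(fl-rl),np.linalg.norm(fr-rr),'wid',np.linalg.norm(fl-fr))
print('nose',P(738,127,.084),P(730,253,.084)); print('line',P(453,105,.084),P(440,235,.084))
print('ticks',P(738,107,.0845),P(725,272,.0845))
def cloud(c,box):
    u0,v0,u1,v1=box; V,U=np.mgrid[v0:v1,u0:u1]; d=c['depth'][v0:v1,u0:u1];K=c['mtx']
    X=np.stack([(U-K[0,2])/K[0,0]*d,(V-K[1,2])/K[1,1]*d,d],-1)@c['cam_to_world'][:3,:3].T+c['cam_to_world'][:3,3]
    return X,c['frame'][v0:v1,u0:u1].astype(int)
for n,k,b in(('top',c,(165,250,320,320)),('side',s,(265,250,400,410))):
    X,C=cloud(k,b)
    m=(C.max(-1)<60)&(X[...,2]>.145)&(X[...,2]<.21); Q=X[m].reshape(-1,3)
    r=cv2.minAreaRect(Q[:,:2].astype(np.float32)*1000); A=np.c_[Q[:,:2],np.ones(len(Q))]; w=np.linalg.lstsq(A,Q[:,2],rcond=None)[0]
    print(n,'pad',len(Q),Q.mean(0).round(4),'rect',r,'plane',w.round(3),'z@rect',w@[r[0][0]/1000,r[0][1]/1000,1],'zmin/max',Q[:,2].min(),Q[:,2].max())
    red=(C[...,0]>150)&(C[...,1]<70)&(C[...,2]<70)
    nn,lab,st,ce=cv2.connectedComponentsWithStats(red.astype(np.uint8))
    for i in range(1,nn):
        if st[i,4]>3: print(n,'red',st[i,4],(ce[i]+b[:2]).round(1),np.median(X[lab==i],0).round(4),plane(k,*(ce[i]+b[:2]),.0845).round(4))
```

```text
deck [ 0.541  -0.1946] [ 0.4417 -0.1867] [0.5609 0.0905] [0.4617 0.0974] len 0.28582145999073433 0.28480756935870577 wid 0.09964615784838093
nose [ 0.51663344 -0.19403755  0.084     ] [ 0.46467036 -0.19055125  0.084     ]
line [ 0.52660588 -0.07557874  0.084     ] [ 0.47282957 -0.07083151  0.084     ]
ticks [ 0.52490367 -0.1940807   0.0845    ] [ 0.45688851 -0.18848307  0.0845    ]
top pad 349 [0.5073 0.0546 0.1695] rect ((507.2044372558594, 54.963134765625), (38.11308288574219, 43.64263153076172), 87.39100646972656) plane [0.028 0.377 0.134] z@rect 0.16964733345667543 zmin/max 0.1588933144457756 0.1819761103637909
side pad 412 [0.5088 0.0597 0.1722] rect ((509.133544921875, 58.43302536010742), (39.094852447509766, 43.471134185791016), 83.99341583251953) plane [0.045 0.333 0.13 ] z@rect 0.171781708312257 zmin/max 0.161248952730084 0.18036143290325646
side red 8 [274.1 258.6] [ 0.7244 -0.1514  0.0085] [ 0.6843 -0.1016  0.0845]
side red 6 [357.  260.2] [ 0.5275 -0.1913  0.0874] [ 0.5264 -0.193   0.0845]
side red 5 [383. 274.] [ 0.4602 -0.1855  0.0867] [ 0.4609 -0.1877  0.0845]
side red 6 [350.5 285.2] [ 0.5046 -0.1209  0.0896] [ 0.5068 -0.1251  0.0845]
side red 7 [379.1 305.3] [ 0.444  -0.1479  0.0304] [ 0.4338 -0.1106  0.0845]
```

Call:
play_rows([
  [[0.02, -0.03, 0], [0, 0, -0.08]],
  [[0.055, -0.083, 0], [0, 0, -0.21]],
  [[0.09, -0.137, 0], [0, 0, -0.35]],
  [[0.125, -0.19, 0], [0, 0, -0.49]],
  [[0.16, -0.243, 0], [0, 0, -0.63]],
  [[0.195, -0.295, 0], [0, 0, -0.77]],
  [[0.23, -0.347, 0], [0, 0, -0.91]],
  [[0.265, -0.4, 0], [0, 0, -1.05]],
  [[0.3, -0.452, 0], [0, 0, -1.18]],
  [[0.33, -0.498, 0], [0, 0, -1.3]],
], gripper=0.0)

```text
time_s: 1.35
position: [0.4761, 0.1079, 0.2474]
tcp_rot: [[1.0, -0.0, -0.031], [0.031, 0.0, 1.0], [-0.0, -1.0, 0.0]]
force: [0.9, 0.4, 0.2]
opening: 0.017
```

Call:
play_rows([
  [[0.02, -0.03, 0], [0, 0, -0.07]],
  [[0.033, -0.047, 0], [0, 0, -0.107]],
  [[0.033, -0.047, 0], [0, 0, -0.107]],
  [[0.033, -0.047, 0], [0, 0, -0.107]],
])

```text
time_s: 1.85
position: [0.5071, 0.0641, 0.2472]
tcp_rot: [[0.998, -0.002, 0.069], [-0.069, 0.001, 0.998], [-0.002, -1.0, 0.001]]
force: [0.1, 0.6, 0.2]
opening: 0.006
```

Run:
```python
from h import *
s=read_state(); print({k:np.round(v,4) for k,v in s.items()})
grab('side','side1'); im=cv2.imread('pics/side1.png'); cv2.imwrite('pics/s1.png',cv2.resize(im[150:420,220:480],None,fx=2.2,fy=2.2))
```

```text
{'time_s': np.float64(1.85), 'joint_positions': array([-5.35860e+00,  2.15479e+01,  9.81958e+01,  3.49000e-02,
        6.03675e+01, -1.40530e+00]), 'qvel': array([ 0.663 , -0.3566,  0.2065, -0.3249, -0.1046, -0.058 ]), 'tau': array([-5.94800e-01, -3.46586e+01, -1.60354e+01,  4.08000e-02,
        3.90000e-03,  7.00000e-04]), 'position': array([0.5071, 0.0641, 0.2472]), 'tcp_rot': array([[ 9.976e-01, -1.900e-03,  6.920e-02],
       [-6.920e-02,  7.000e-04,  9.976e-01],
       [-1.900e-03, -1.000e+00,  6.000e-04]]), 'force': array([0.1375, 0.5796, 0.2216]), 'moment': array([-0.131 ,  0.0694, -0.0367]), 'opening': np.float64(0.0056)}
```

View pics/s1.png

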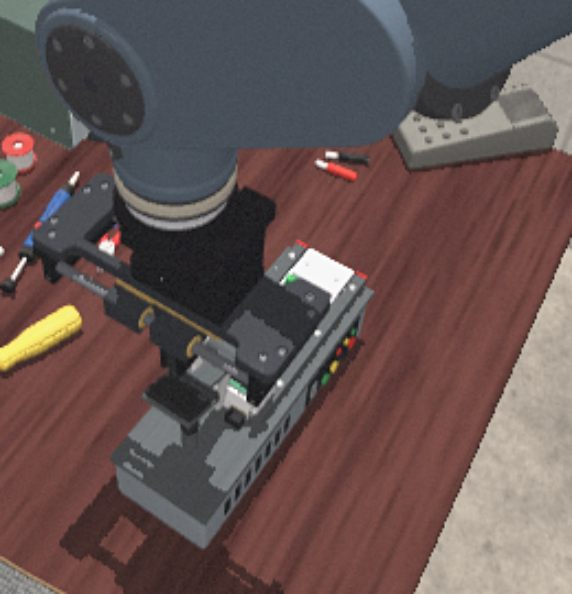

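The gripper is closed over the pad and the orientation matches the dock (yaw −4°). I'll press gently.

Call:
play_rows([
  [[0, 0, -0.015], [0, 0, 0]],
  [[0, 0, -0.035], [0, 0, 0]],
  [[0, 0, -0.045], [0, 0, 0]],
  [[0, 0, -0.052], [0, 0, 0]],
  [[0, 0, -0.059], [0, 0, 0]],
  [[0, 0, -0.066], [0, 0, 0]],
  [[0, 0, -0.073], [0, 0, 0]],
  [[0, 0, -0.08], [0, 0, 0]],
  [[0, 0, -0.087], [0, 0, 0]],
  [[0, 0, -0.094], [0, 0, 0]],
])

```text
time_s: 3.15
position: [0.5095, 0.0644, 0.1549]
tcp_rot: [[0.997, 0.004, 0.072], [-0.072, 0.002, 0.997], [0.004, -1.0, 0.002]]
force: [0.6, 4.4, 8.2]
opening: 0.007
```

Call:
play_rows([
  [[0, 0, -0.004], [0, 0, 0]],
  [[0, 0, -0.008], [0, 0, 0]],
  [[0, 0, -0.011], [0, 0, 0]],
  [[0, 0, -0.013], [0, 0, 0]],
  [[0, 0, -0.013], [0, 0, 0]],
])

```text
time_s: 3.78
position: [0.5094, 0.0628, 0.1423]
tcp_rot: [[0.998, 0.003, 0.07], [-0.07, -0.001, 0.998], [0.003, -1.0, -0.001]]
force: [-1.5, -0.3, 9.7]
opening: 0.0
```

Call:
play_rows([
  [[0, 0, -0.002], [0, 0, 0]],
  [[0, 0, -0.004], [0, 0, 0]],
  [[0, 0, -0.005], [0, 0, 0]],
  [[0, 0, -0.005], [0, 0, 0]],
])

```text
time_s: 4.28
position: [0.5095, 0.0626, 0.141]
tcp_rot: [[0.998, 0.005, 0.069], [-0.069, -0.002, 0.998], [0.005, -1.0, -0.001]]
force: [-8.0, -0.6, 37.7]
opening: 0.01
```

Run:
```python
from h import *
c=grab('top','top1'); s=read_state(); print(s['time_s'],s['position'].round(4),s['force'].round(2))
cv2.imwrite('pics/t1.png',cv2.resize(c['frame'][235:325,150:350,::-1],None,fx=4,fy=4,interpolation=cv2.INTER_CUBIC))
```

```text
4.325 [0.5095 0.0626 0.141 ] [-8.76 -0.15 38.98]
```

View pics/t1.png

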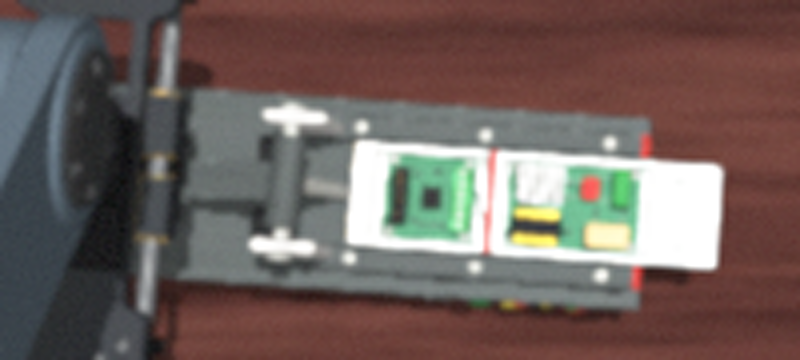

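The pedal is at its stop: the force jumped to 38 N. The carrier is out, with nose front at crop x≈720 and red line at x≈490. Now I'll release the pedal and compute the nose position.

Call:
play_rows([
  [[0, 0, 0.008], [0, 0, 0]],
  [[0, 0, 0.018], [0, 0, 0]],
  [[0, 0, 0.028], [0, 0, 0]],
  [[0, 0, 0.038], [0, 0, 0]],
  [[0, 0, 0.048], [0, 0, 0]],
  [[0, 0, 0.06], [0, 0, 0]],
  [[0, 0, 0.075], [0, 0, 0]],
  [[0, 0, 0.095], [0, 0, 0]],
  [[0, 0, 0.11], [0, 0, 0]],
  [[0, 0, 0.11], [0, 0, 0]],
])

```text
time_s: 5.58
position: [0.5088, 0.0631, 0.2467]
tcp_rot: [[0.997, 0.002, 0.071], [-0.071, 0.0, 0.997], [0.002, -1.0, 0.001]]
force: [0.1, -0.8, -0.9]
opening: 0.003
```

Run:
```python
from h import *
c=pickle.load(open('top1.pkl','rb'))
P=lambda x,y:plane(c,150+x/4-.4,235+y/4-.4,.084)
a,b=P(724,164),P(716,270); l,m=P(493,150),P(488,253)
print('nose',a,b,(a+b)/2,'line',(l+m)/2, 'depth nose',world(c,int(150+690/4),int(235+215/4)), 'dir',(l+m)/2-(a+b)/2)
lip=np.array([.4914,-.1907]); e=np.array([.071,.9975])
for q in(a+b)/2,(l+m)/2: print('rel lip',(q[:2]-lip)@e,(q[:2]-lip)@[-e[1],e[0]])
s=read_state(); print(s['time_s'],s['position'].round(4),s['force'].round(2))
```

```text
nose [ 0.51512589 -0.23217896  0.084     ] [ 0.4605428  -0.22759466  0.084     ] [ 0.48783435 -0.22988681  0.084     ] line [ 0.49661739 -0.11121109  0.084     ] depth nose [ 0.48958102 -0.21419384  0.08421942] dir [0.00878304 0.11867572 0.        ]
rel lip -0.03934200660547606 0.0007744745135680659
rel lip 0.07966061896885665 0.0004393658414116406
5.575 [0.5088 0.0631 0.2467] [ 0.11 -0.85 -0.9 ]
```

Call:
play_rows([
  [[-0.002, -0.025, 0], [0, 0, 0]],
  [[-0.005, -0.07, 0], [0, 0, 0]],
  [[-0.009, -0.125, 0], [0, 0, 0]],
  [[-0.013, -0.18, 0], [0, 0, 0]],
  [[-0.016, -0.23, 0], [0, 0, 0]],
  [[-0.018, -0.262, 0], [0, 0, 0]],
  [[-0.019, -0.276, 0], [0, 0, 0]],
  [[-0.019, -0.276, -0.03], [0, 0, 0]],
  [[-0.019, -0.276, -0.065], [0, 0, 0]],
  [[-0.019, -0.276, -0.065], [0, 0, 0]],
], gripper=0.087)

```text
time_s: 6.82
position: [0.4874, -0.2108, 0.178]
tcp_rot: [[0.998, -0.006, 0.07], [-0.07, 0.005, 0.998], [-0.007, -1.0, 0.005]]
force: [-0.4, 0.2, 0.1]
opening: 0.977
```

Run:
```python
from h import *
c=grab('wrist','w1'); s=read_state(); print(s['time_s'],s['position'].round(4),s['opening']); print(c['mtx'],c['hand_eye'].round(4))
```

```text
6.875 [ 0.4886 -0.2117  0.1796] 0.9821069717626753
[[371.64829954   0.         316.42167561]
 [  0.         371.64829954 242.87781453]
 [  0.           0.           1.        ]] [[ 1.000e+00  1.000e-03  2.000e-04 -1.000e-03]
 [ 1.000e-04 -2.494e-01  9.684e-01 -1.377e-01]
 [ 1.000e-03 -9.684e-01 -2.494e-01  6.770e-02]
 [ 0.000e+00  0.000e+00  0.000e+00  1.000e+00]]
```

View pics/w1.png

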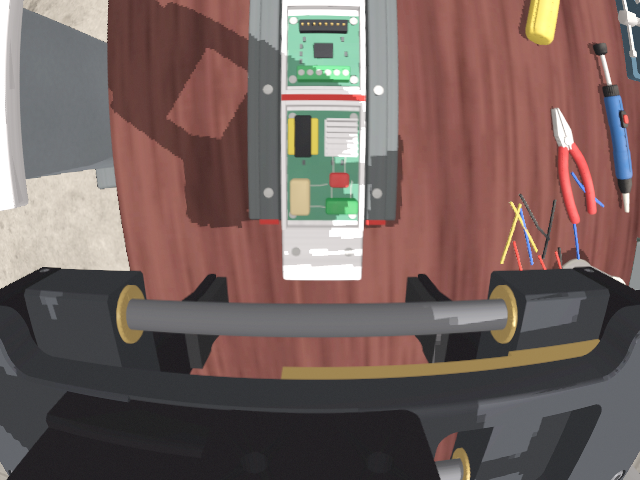

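The wrist view shows the carrier nose between the open fingers: end at v≈279, u 283–362, red line at v≈97, tick ends at about (270,222) and (374,222). The carrier is straight. I'll cast these pixels onto their planes.

```bash
cat >> h.py <<'E'
def wplane(c,u,v,z):
    K=c['mtx'];s=c['state'];a=(u-K[0,2])/K[0,0];b=(v-K[1,2])/K[1,1];t=np.hypot(a,b)
    r=np.array([a/t*np.sin(t),b/t*np.sin(t),np.cos(t)]);H=c['hand_eye'];R=np.array(s['tcp_rot'])
    o=np.array(s['position'])+R@H[:3,3]; d=R@H[:3,:3]@r; return o+d*(z-o[2])/d[2]
LIP=np.array([.4914,-.1907]);E_=np.array([.071,.9975])
def rel(p): q=p[:2]-LIP; return np.round([q@E_,q@[-E_[1],E_[0]]],4)
def reds(c):
    f=c['frame'].astype(int); m=((f[...,0]>140)&(f[...,1]<60)&(f[...,2]<60)).astype(np.uint8)
    n,l,st,ce=cv2.connectedComponentsWithStats(m); return [(st[i],ce[i]) for i in range(1,n) if st[i,4]>20]
E
python3 - <<'E'
from h import *
c=pickle.load(open('w1.pkl','rb'))
for n,p in(('noseL',(283,279)),('noseR',(362,279)),('line',(323,97)),('tickL',(270,224)),('tickR',(374,224))): q=wplane(c,*p,.0842); print(n,q.round(4),rel(q))
for st,ce in reds(c): print(st,ce.round(1),rel(wplane(c,*ce,.0842)))
print('tcp',rel(np.array(c['state']['position'])))
E
```

```text
noseL [ 0.4625 -0.2254  0.0842] [-0.0367  0.0264]
noseR [ 0.5149 -0.229   0.0842] [-0.0365 -0.0261]
line [ 0.4968 -0.1103  0.0842] [0.0806 0.0003]
tickL [ 0.4576 -0.1878  0.0842] [0.0005 0.0339]
tickR [ 0.524  -0.1923  0.0842] [ 0.0007 -0.0326]
[558 147  11  67  73] [561.3 179.5] [ 0.0361 -0.1731]
[569 151  17  40  44] [579.2 171.1] [ 0.0437 -0.1905]
[586 192   3  21  25] [587.  201.9] [ 0.021  -0.2017]
tcp [-0.0203  0.0026]
```

The views agree: line 80 mm behind the lip, lateral error under 3 mm. Descending and gripping.

Call:
play_rows([
  [[0.001, 0, -0.02], [0, 0, 0]],
  [[0.001, -0.001, -0.045], [0, 0, 0]],
  [[0.001, -0.001, -0.07], [0, 0, 0]],
  [[0.001, -0.001, -0.087], [0, 0, 0]],
  [[0.001, -0.001, -0.095], [0, 0, 0]],
  [[0.001, -0.001, -0.095], [0, 0, 0]],
])

```text
time_s: 7.62
position: [0.4909, -0.2141, 0.0861]
tcp_rot: [[0.998, 0.001, 0.071], [-0.071, -0.0, 0.998], [0.001, -1.0, -0.0]]
force: [-0.4, -0.6, 0.6]
opening: 0.999
```

Call:
play_rows([
  [[0, 0, 0], [0, 0, 0]],
  [[0, 0, 0], [0, 0, 0]],
  [[0, 0, 0], [0, 0, 0]],
  [[0, 0, 0], [0, 0, 0]],
  [[0, 0, 0], [0, 0, 0]],
  [[0, 0, 0], [0, 0, 0]],
], gripper=0.0)

```text
time_s: 8.38
position: [0.4903, -0.2142, 0.0857]
tcp_rot: [[0.997, -0.0, 0.071], [-0.071, -0.0, 0.997], [-0.0, -1.0, -0.0]]
force: [-0.3, -0.3, 2.4]
opening: 0.593
```

Run:
```python
from h import *
c=grab('wrist','w2'); s=c['state']; print(s['time_s'],s['position'].round(4),s['tcp_rot'].round(4),s['force'].round(2),s['moment'].round(3),s['opening']*87)
f=c['frame'][:, 200:440].astype(int); m=(f[...,0]>130)&(f[...,1]<80)&(f[...,2]<80)
n,l,st,ce=cv2.connectedComponentsWithStats(m.astype(np.uint8))
for i in range(1,n):
    if st[i,4]>8: u,v=ce[i]+[200,0]; print(st[i],(u.round(1),v.round(1)),rel(wplane(c,u,v,.0842)))
print(rel(np.array(s['position'])))
```

```text
8.375 [ 0.4903 -0.2142  0.0857] [[ 9.975e-01 -0.000e+00  7.090e-02]
 [-7.090e-02 -1.000e-04  9.975e-01]
 [-0.000e+00 -1.000e+00 -1.000e-04]] [-0.32 -0.31  2.4 ] [-0.108  0.102  0.002] 51.590480546540014
[ 47  49  87  11 713] (np.float64(288.6), np.float64(53.9)) [0.0808 0.0108]
[128 178  33  24 249] (np.float64(342.2), np.float64(189.8)) [ 0.0289 -0.0093]
[ 15 254  31   8 242] (np.float64(229.6), np.float64(257.5)) [0.0023 0.035 ]
[186 254  31   9 236] (np.float64(400.5), np.float64(258.1)) [ 0.0021 -0.0331]
[-0.0235 -0.0006]
```

View pics/w2.png

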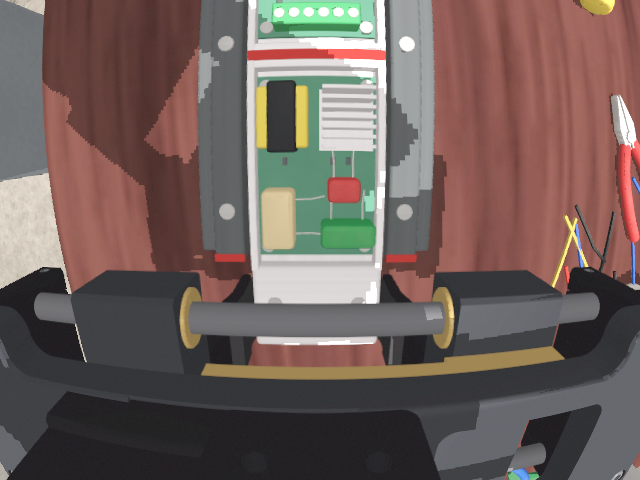

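Gripped: opening is 51.6 mm, line about 80 mm behind the edge, ticks at v≈258. Sliding 65 mm first.

Call:
play_rows([
  [[-0.0002, -0.003, 0], [0, 0, 0]],
  [[-0.0007, -0.01, 0], [0, 0, 0]],
  [[-0.0013, -0.018, 0], [0, 0, 0]],
  [[-0.0019, -0.027, 0], [0, 0, 0]],
  [[-0.0026, -0.036, 0], [0, 0, 0]],
  [[-0.0032, -0.045, 0], [0, 0, 0]],
  [[-0.0038, -0.054, 0], [0, 0, 0]],
  [[-0.0043, -0.061, 0], [0, 0, 0]],
  [[-0.0046, -0.065, 0], [0, 0, 0]],
  [[-0.0046, -0.065, 0], [0, 0, 0]],
])

```text
time_s: 9.68
position: [0.4858, -0.2802, 0.0856]
tcp_rot: [[0.998, 0.0, 0.071], [-0.071, -0.002, 0.998], [0.0, -1.0, -0.002]]
force: [-1.8, -1.0, 0.2]
opening: 0.592
```

```bash
cat > chk.py <<'E'
from h import *
import sys
c=grab('wrist',sys.argv[1]); s=c['state']; print(s['time_s'],s['position'].round(4),s['tcp_rot'].round(4),s['force'].round(2),s['moment'].round(3),s['opening']*87)
f=c['frame'][:, 200:440].astype(int); m=(f[...,0]>130)&(f[...,1]<80)&(f[...,2]<80)
n,l,st,ce=cv2.connectedComponentsWithStats(m.astype(np.uint8))
for i in range(1,n):
    if st[i,4]>8:
        u,v=ce[i]+[200,0]; print(st[i],(u.round(1),v.round(1)),rel(wplane(c,u,v,.0842)),'front',rel(wplane(c,u,st[i,1]+st[i,3]-.5,.0842)))
t=grab('top',sys.argv[1]+'t')
E
python3 chk.py w3
```

```text
9.675 [ 0.4858 -0.2802  0.0856] [[ 9.975e-01  3.000e-04  7.050e-02]
 [-7.050e-02 -1.600e-03  9.975e-01]
 [ 4.000e-04 -1.000e+00 -1.500e-03]] [-1.76 -0.96  0.25] [-0.284  0.197  0.036] 51.52509401464128
[ 47  49  86  11 754] (np.float64(287.9), np.float64(53.6)) [0.0147 0.0109] front [0.0123 0.0109]
[  9  82  32  10 251] (np.float64(224.4), np.float64(86.7)) [0.0028 0.0349] front [0.0009 0.0349]
[128 178  33  25 272] (np.float64(342.2), np.float64(190.7)) [-0.0375 -0.0094] front [-0.042  -0.0095]
```

Call:
play_rows([
  [[-0.0002, -0.003, 0], [0, 0, 0]],
  [[-0.0005, -0.007, 0], [0, 0, 0]],
  [[-0.0008, -0.011, 0], [0, 0, 0]],
  [[-0.001, -0.014, 0], [0, 0, 0]],
  [[-0.001, -0.014, 0], [0, 0, 0]],
  [[-0.001, -0.014, 0], [0, 0, 0]],
])

```text
time_s: 10.52
position: [0.4849, -0.2938, 0.0856]
tcp_rot: [[0.998, 0.0, 0.071], [-0.071, -0.001, 0.998], [0.0, -1.0, -0.001]]
force: [-0.1, -1.1, -1.0]
opening: 0.596
```

```bash
python3 chk.py w4
python3 - <<'E'
from h import *
w=cv2.imread('pics/w4.png')[20:320,160:480]; g=grab('side','side4')
a=cv2.resize(w,(400,375)); b=cv2.resize(g['frame'][190:370,250:440,::-1],(396,375),interpolation=cv2.INTER_CUBIC)
cv2.imwrite('pics/m4.png',np.hstack([a,b]))
E
```

```text
10.525 [ 0.4849 -0.2938  0.0856] [[ 9.975e-01  3.000e-04  7.060e-02]
 [-7.060e-02 -1.100e-03  9.975e-01]
 [ 4.000e-04 -1.000e+00 -1.100e-03]] [-0.11 -1.14 -0.95] [-0.244  0.159  0.091] 51.84780644600768
[ 25  48  16   9 112] (np.float64(233.3), np.float64(51.5)) [0.003  0.0316] front [0.001  0.0316]
[ 47  49  89  11 764] (np.float64(290.0), np.float64(53.7)) [0.0011 0.0101] front [-0.0013  0.0101]
[ 6 72  3  6 14] (np.float64(207.1), np.float64(74.8)) [-0.0056  0.0418] front [-0.0067  0.0418]
[128 178  33  25 269] (np.float64(342.3), np.float64(190.6)) [-0.0511 -0.0095] front [-0.0556 -0.0095]
```

View pics/m4.png

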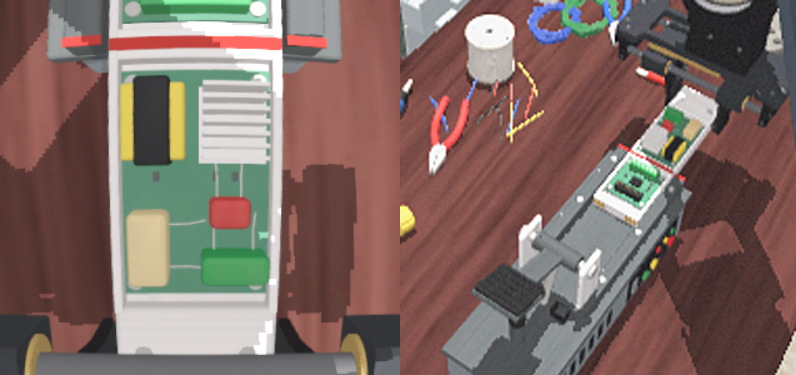

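The line is level with the ticks (within about 1 mm), the pedal is up, the carrier is level and still, and the forces are small. Handing in.

```bash
python3 -c "
from rig import *
print(hand_in()); s=read_state(); print(s['time_s'],s['position'],s['opening'])"
```

```text
the job is handed in; nothing more can be done
None
the job is handed in; nothing more can be done
```

I pressed the pedal to its stop and let it come up. I then gripped the carrier by its nose and slid it out until its red line was level with the front edge of the bed. The job was handed in at about 10.6 s with the gripper still holding it.

- **Pedal:** The force rose from about 10 N to 38 N at the stop. The carrier had moved out about 38 mm, leaving the line about 80 mm behind the edge. The last side view shows the pedal up.
- **Grip and position:** The jaws closed to about 52 mm on the nose, which fits its width. In the last wrist view the line is within about 1 mm of the edge marked by the red ticks.
- **Level:** The tool was tilted by about 0.001 rad and the carrier had not turned or slipped in the grip. I took its level from this and did not measure the tilt directly.
- **Forces:** The force on the tool was about 1.5 N at the end.
- **Not measured:** I did not re-measure the bystanders. The gripper body passed well above them and I saw no unexpected forces. The hand-in gave no verdict and the state could not be read afterwards.

No checks failed. Points measured from different views agreed to about 2 to 3 mm, with the pedal pad up to 4 mm apart.

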